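# Pack the carved tiles away and set the box's keeper screw

### The job

Pack up the stall: lay every carved wooden tile flat on the floor of the storage box, side by side, then set the cover in on top and press it down firmly until it sits level and fully home. Then turn the brass thumbscrew clockwise until it bottoms, and back it off an eighth of a turn so that the wood can swell. Leave the spectacle case, the jar and the clear plastic box where they stand.

Things in the scene. Friction and masses are not known exactly. Their poses are not given: they have to be found in the camera images.
- box: open wooden storage box fixed to the table, 118 x 235 mm outside (local x by y), origin on the table under its centre, z up, yaw within 0.15 rad of the world's. Rim walls 6 mm thick, top 30 mm above the table; inside the rim 106 mm (x) by 223 mm (y). A ledge 22 mm high fills each end (|y| over 92 mm). At the +y end, outside the rim (y 117 to 174 mm), is the thumbscrew's wooden block
- floor_mid (a point): centre of the box's floor, 6 mm above the table, axes as the box's. Floor between the rim and the ledges: 106 mm (x) by 184 mm (y). Four tiles fit in one row along y, for example at y = -69, -23, 23 and 69 mm, x = 0, set down by fingers that close along x
- stud_top (a point): top of one of four black rubber studs (10 mm across) on the ledges at x = +-40, y = +-101.5 mm of the box. They start 5 mm proud, tops 27 mm above the table, and carry the cover's weight; no spring: about 2 N each (8 N in all, cover's weight included) slides them flush with the ledge, where they stay
- tongue_tip (a point): tip, underside, of a flat steel keeper tongue 30 mm wide that slides from the block in the box's -y over the cover's end as the screw turns clockwise (1.85 mm per rad; 5 mm of overlap when bottomed). Underside 32.5 mm above the table: it clears the cover only when that is fully home (top at 30 mm); otherwise it jams on the cover's end
- cover: plywood cover board, 100 x 217 x 8 mm (local x, y, z), about 0.22 kg, grip bar on top along y: 70 mm long, 14 wide, from 8 to 34 mm above the underside. Origin: centre of the underside, z up. Starts on the table, long side roughly along world x. Fits in the rim with 3 mm to spare all round, either way round. Laid in, its underside is 27 mm above the table, on the studs; fully home 22 mm, on the ledges
- cover_grip (a point): point to grip on the cover's bar, on its centre line, 22 mm above the cover's underside (axes as the cover's); fingers close along local x across the 14 mm
- screw_grip (a point): point on the thumbscrew's axis at half the height of its wing, fixed in place 66 mm above the table, 147 mm from the box's origin in its +y; the wing is an upright brass plate 40 mm long, 10 mm thick and 22 mm high, from 55 to 77 mm above the table; this frame turns with the screw: its x runs along the wing, its z up. Free for 25 mm and more all round at wing height
- screw (a joint): turn of the thumbscrew in rad, growing as it turns clockwise seen from above; 0 is fully slack, hard stop (bottomed) at 5.40; at 0 the wing lies along the box's x. Starts between 0 and 0.8, stays where it is left (friction 0.05 N m), head does not rise or sink. An eighth of a turn is 0.785 rad
- tile0: square birch tile with carved spirals on both faces, 36 x 36 x 12 mm, about 30 g, lying flat on the table; origin at its centre (6 mm above what it lies on), z normal to its faces, x and y along its sides; either face may be up, any quarter turn is the same. Two to four of the four tiles are there (the others are absent)
- tile1: square birch tile with carved spirals on both faces, 36 x 36 x 12 mm, about 30 g, lying flat on the table; origin at its centre (6 mm above what it lies on), z normal to its faces, x and y along its sides; either face may be up, any quarter turn is the same. Two to four of the four tiles are there (the others are absent)
- tile2: square birch tile with carved spirals on both faces, 36 x 36 x 12 mm, about 30 g, lying flat on the table; origin at its centre (6 mm above what it lies on), z normal to its faces, x and y along its sides; either face may be up, any quarter turn is the same. Two to four of the four tiles are there (the others are absent)
- tile3: square birch tile with carved spirals on both faces, 36 x 36 x 12 mm, about 30 g, lying flat on the table; origin at its centre (6 mm above what it lies on), z normal to its faces, x and y along its sides; either face may be up, any quarter turn is the same. Two to four of the four tiles are there (the others are absent)
- case: bystander: dark green spectacle case, 75 x 150 x 34 mm, origin at the centre of its underside; leave it alone
- jar: bystander: small closed amber glass jar, 52 mm across, 70 mm high, origin at the centre of its underside; leave it alone
- clear_box: bystander: clear plastic open box, 110 x 150 x 45 mm, origin at the centre of its underside; leave it alone
Things that resemble listed ones, but are neither listed nor needed, are in the scene too. Several things look just like the cover: the one meant starts nearest to the robot's base. Leave any blue look-alike of the tile2 alone.

How it is judged:
By the outcome, as a careful person would: the job done as asked, in the order asked, and still so for the second after the job is handed in, with the robot touching nothing.
Of tile0, tile1, tile2, tile3 only 2 to 4 are there at a start; the rules pass over those that are not, and their reading is None.
At some moment in a run one of tile0, tile1, tile2, tile3 may be knocked a few centimetres aside while the robot is not near it.
Once in a run the grip may slacken for a moment while it holds something.
It also fails if it takes over 208 s, if anything falls off the work surface, if the arm or the gripper's body presses on something with over 40 N, if the wrist force passes 120 N, or if a joint passes its speed limit or range.

### The arm

A 6-joint arm with a two-finger parallel gripper is mounted at the origin on the work surface. World frame = base frame: x ahead of the robot, y to its left, z up, the work surface at z = 0. Lengths are in m, angles in rad, forces in N, time in s.
With the tool pointing down it reaches from about 0.35 to 0.925 m from the base axis. Payload 6.4 kg.
Tool frame: the origin (TCP) lies on the front face of the gripper's body, between the roots of the fingers; the fingertips stand tip_reach ahead of it and the grasp point (between the pads) lies 54 mm ahead of it (tip_reach is the distance from the TCP to the fingertips, in m); z points along the fingers, y is the line along which they close (so a half turn about z gives the same grasp; the last joint's range is limited). The gripper opens to 85 mm and grips with 20 to 120 N. Pads are 22 mm wide; open, the fingers measure 114 mm over their backs; the gripper's body (76 mm by 85 mm) begins 54 mm behind the grasp point. The pads swing forward as they close: fully open they stand 13 mm farther back than shut.
Start: joints at [1.161, 0.245, 1.558, -0, 1.339, -0.174], TCP at [0.152, 0.632, 0.304] pointing down, gripper open.
Joint ranges: [-3.13, 3.13], [-1.02, 2.26], [0.13, 2.54], [-0.95, 4.09], [0.21, 2.88], [-2.74, 2.74]. Speed limits (rad/s): [2.57, 2.57, 3.14, 3.14, 3.14, 3.14].

### API

Orientations are given as a 3x3 rotation matrix whose columns are the frame's x, y, z axes.
In Python, from rig import * gives the robot as it stands.
- The arm moves only by the tool servo_tool, never from a script. Its argument "motion" is a list of rows, each a list of 7 numbers: the opening, from 0 (shut) to 1 (fully open), then the shift along the tool's x, y, z in m, then the turn, a rotation vector about the tool's x, y, z in rad. In form: [[fingers, dx, dy, dz, wx, wy, wz], ...]. A call has exactly 8 rows; each row is the pose to reach, as a shift and turn from the pose commanded when the call began, along the tool's axes at that moment; what a row does not reach only later rows make up. A row lasts 1/12 s, in which the tool goes at most 41.7 mm and 7.16 degrees, less where a joint would pass 70% of its speed; a pose out of reach is approached as far as the arm can. A call with a gripper value outside its range is refused whole. The fingers move at their own pace and stop on an object; the grip force is fixed at half the most. Time passes only in rows, so rows that repeat a pose let the fingers close, or fill a call up. It gives the time, the measured TCP pose, the force, the opening and the grip force at its end, in the units of the state.
- get_obs(): the state, without advancing time (a new reading comes with each control period).
- capture(name): name is "scene" or "top"; returns a dict with "image" (400x640x3 uint8, red, green, blue), "K" (3x3 intrinsics, pixels), "world_to_cam" (4x4, takes a point from world to camera coordinates). Camera axes: x right, y down, z forward; pixel columns grow to the right and rows downward; lengths in m; the calibration is good to about 2 mm. A picture is of the moment at which its call begins. There is no depth.
- sign_off(): hands the job in; it is judged then, once.
The state is a dict: "clock": time; "joints": joint angles; "joint_vel": joint speeds; "joint_torque": joint torques, N m; "ee_pos": TCP position; "orientation": TCP orientation; "wrist_force": force on the tool from outside, world axes, zero at the start; "wrist_torque": the same for the moment, N m; "width": finger opening in m; "finger_force": force on a finger pad.
Only numpy, scipy, OpenCV 4.12 (cv2) and the standard library are available. Lean on these libraries where they do the work, as an engineer would, in place of code of your own. Each camera call takes 0.05 s, during which the arm holds its last target. There are 200 camera calls.

## Working session

There is one attempt and no reset: what is moved stays moved. The work goes in short steps, Python scripts to look and compute and a tool call to move; the robot and the scene stay as the last step left them, time stands still between calls to the robot, and variables do not carry over. Pictures are saved under pics/ and viewed, at most 14 in all, crops included, and the job is handed in when it is done.

Besides the shell and the picture viewer there is one more tool, called as name([rows], argument=value, ...), one row to a line, values as JSON. servo_tool: Moves the arm, as the interface text tells. Its arguments: {"type":"object","properties":{"motion":{"type":"array","items":{"type":"array","items":{"type":"number"}}}},"required":["motion"]}

```bash
ls; mkdir -p pics
python3 - <<'E'
from rig import *
import cv2,numpy as np
for n in("top","scene"):
    c=capture(n); cv2.imwrite(f"pics/{n}0.png",c["image"][:,:,::-1]); print(n,c["K"].tolist(),np.round(c["world_to_cam"],4).tolist())
o=get_obs();print(o)
E
```

```text
pics
top [[519.2310604581547, 0.0, 315.032973716049], [0.0, 519.2310604581547, 195.78148324365176], [0.0, 0.0, 1.0]] [[0.0248, -0.9996, -0.0101, -0.0766], [-0.9907, -0.0233, -0.1343, 0.5471], [0.134, 0.0134, -0.9909, 1.6751], [0.0, 0.0, 0.0, 1.0]]
scene [[458.2935984151046, 0.0, 312.98773978948617], [0.0, 458.2935984151046, 193.07661770597022], [0.0, 0.0, 1.0]] [[0.6053, 0.7959, 0.0133, -0.268], [0.6455, -0.481, -0.5933, -0.3306], [-0.4659, 0.3677, -0.8048, 1.7598], [0.0, 0.0, 0.0, 1.0]]
{'clock': 0.1, 'joints': array([ 1.16090242e+00,  2.45705726e-01,  1.55891096e+00, -2.54725042e-05,
        1.33873695e+00, -1.74116246e-01]), 'joint_vel': array([-8.33776957e-04, -2.78082284e-03,  5.72208634e-05, -4.79060593e-04,
        4.83601979e-04,  3.91906121e-04]), 'joint_torque': array([-4.53636785e-04, -4.30663061e+01, -3.27131975e+01, -2.01477528e-04,
        2.77404914e-03,  9.88201009e-06]), 'ee_pos': array([0.15169019, 0.63165006, 0.30290492]), 'orientation': array([[-9.72334252e-01,  2.33592896e-01, -6.79032991e-04],
       [ 2.33593714e-01,  9.72332935e-01, -1.62497910e-03],
       [ 2.80662567e-04, -1.73864068e-03, -9.99998449e-01]]), 'wrist_force': array([-1.18115854,  0.89802407,  0.84648476]), 'wrist_torque': array([ 0.01782174,  0.02714657, -0.02815608]), 'finger_force': 0.0, 'width': 0.08548845548652717}
```

View pics/top0.png

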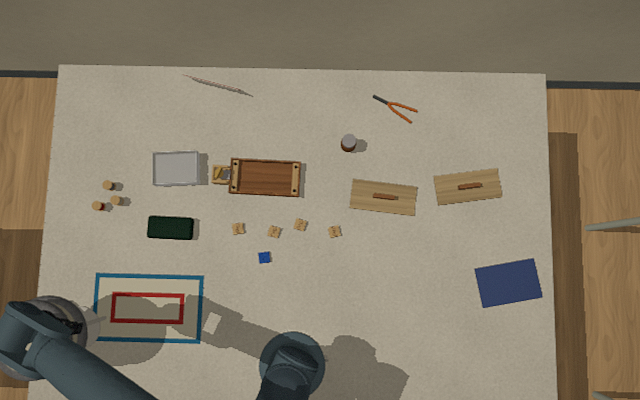

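View pics/scene0.png

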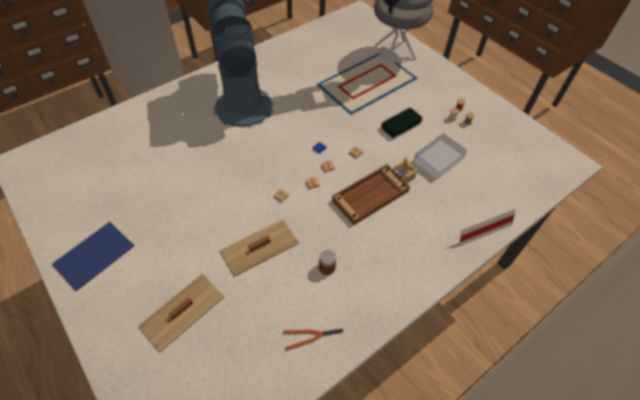

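Top view: the box is at (265,177), the screw block at (221,175), and four birch tiles at (238,229), (274,231), (300,225) and (335,231). The blue look-alike is at (264,258). The cover candidates are (383,197) and (467,187). The base projects to (291,365), so (383,197) is the nearer and the one meant. I'll enlarge to confirm.

```bash
cat > h.py <<'E'
import numpy as np,cv2
from rig import *
def px2w(c,uv,z):
    K=np.array(c["K"]);T=np.array(c["world_to_cam"]);R,t=T[:3,:3],T[:3,3]
    uv=np.atleast_2d(uv).astype(float);d=np.c_[uv,np.ones(len(uv))]@np.linalg.inv(K).T@R
    o=-R.T@t;return o+d*((z-o[2])/d[:,2])[:,None]
def w2px(c,P):
    P=np.atleast_2d(P);T=np.array(c["world_to_cam"]);q=(P@T[:3,:3].T+T[:3,3])@np.array(c["K"]).T
    return q[:,:2]/q[:,2:]
def crop(c,x0,y0,x1,y1,s,name):
    im=np.ascontiguousarray(c["image"][y0:y1,x0:x1,::-1]);cv2.imwrite("pics/"+name,cv2.resize(im,None,fx=s,fy=s,interpolation=cv2.INTER_CUBIC))
E
python3 - <<'E'
from h import *
c=capture("top")
crop(c,200,140,350,252,5,"c1.png"); crop(c,340,165,510,225,4.7,"c2.png")
im=c["image"]
hsv=cv2.cvtColor(im,cv2.COLOR_RGB2HSV)
for p in [(238,229),(274,231),(300,225),(335,231),(250,212),(383,205)]: print(p,hsv[p[1],p[0]])
E
```

```text
(238, 229) [ 17 123 143]
(274, 231) [ 17 122 138]
(300, 225) [ 17 122 151]
(335, 231) [ 18 121 141]
(250, 212) [ 20  42 165]
(383, 205) [ 18 105 139]
```

View pics/c1.png

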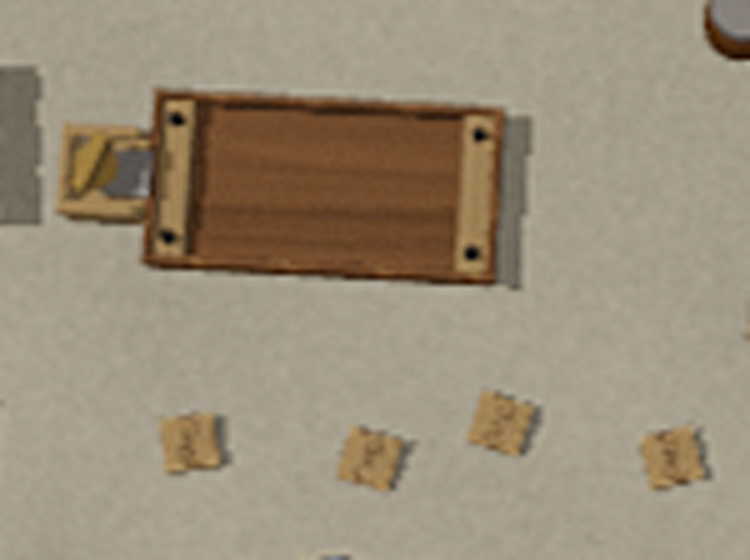

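View pics/c2.png

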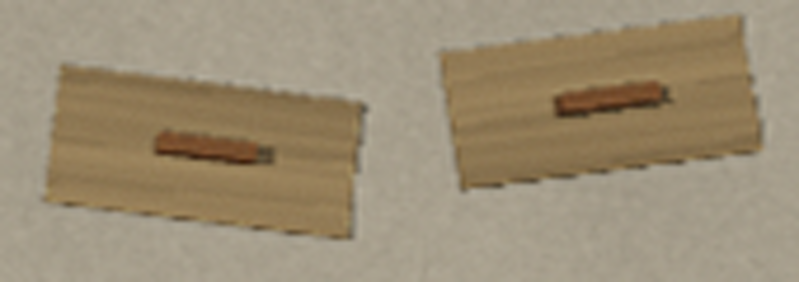

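```bash
cat >> h.py <<'E'
def fc(u,x0,y0,s): return np.array([x0,y0])+(np.array(u,float)+.5)/s-.5
def tiles(c,verbose=1):
    hsv=cv2.cvtColor(c["image"],cv2.COLOR_RGB2HSV); hsv[:, :, :]=hsv
    m=((hsv[...,1]>85)&(hsv[...,0]<28)&(hsv[...,2]>70)).astype(np.uint8)
    out=[]
    for k in cv2.findContours(m,cv2.RETR_EXTERNAL,cv2.CHAIN_APPROX_NONE)[0]:
        if not 60<cv2.contourArea(k)<220: continue
        w=px2w(c,k[:,0],.010)[:,:2].astype(np.float32)*1000
        (x,y),(a,b),an=cv2.minAreaRect(w)
        if max(a,b)<55: out.append((x,y,a,b,an%90,*k[:,0].mean(0)))
    return np.array(out)
E
python3 - <<'E'
from h import *
import rig
print([n for n in dir(rig) if n[0]!='_'])
c=capture("top");np.set_printoptions(suppress=True,precision=4)
st=px2w(c,fc([(177,119),(168,237),(480,135),(471,253)],200,140,5),.027);print(st)
print("ctr",st.mean(0),"dx",st[0]-st[1],st[2]-st[3],"dy",st[0]-st[2],st[1]-st[3])
print(np.round(tiles(c),1))
cv=px2w(c,fc([(62,66),(363,103),(350,239),(44,201)],340,165,4.7),.008);print(cv,cv.mean(0));e=cv[0]-cv[1]+cv[3]-cv[2];print("cover yaw of +y",np.degrees(np.arctan2(e[1],e[0]))-90,np.linalg.norm(e)/2)
g=px2w(c,fc([(155,141),(272,155)],340,165,4.7),.034);print(g,g.mean(0))
w=px2w(c,fc([(80,190),(113,138)],200,140,5),.077);print("wing",w)
E
```

```text
['IKError', 'capture', 'get_obs', 'sign_off', 'tip_reach']
[[0.6532 0.2074 0.027 ]
 [0.5732 0.2098 0.027 ]
 [0.6469 0.0041 0.027 ]
 [0.5671 0.0077 0.027 ]]
ctr [0.6101 0.1073 0.027 ] dx [ 0.08   -0.0024  0.    ] [ 0.0798 -0.0036  0.    ] dy [0.0062 0.2033 0.    ] [0.006 0.202 0.   ]
[[ 429.9   71.8   34.9   33.7   77.4  273.5  231.4]
 [ 435.2 -128.7   35.4   34.6   15.3  334.   231.4]
 [ 437.6  192.    35.9   35.5    9.5  237.5  228.1]
 [ 455.3  -14.4   34.8   34.7   73.1  299.6  224.4]
 [ 502.1  662.3   45.5   29.1   77.5   98.3  205.7]
 [ 522.3  602.5   45.3   30.5   73.2  116.4  200.1]
 [ 572.7  632.3   46.1   29.7   73.1  109.8  185.4]]
[[ 0.6138 -0.1886  0.008 ]
 [ 0.592  -0.4035  0.008 ]
 [ 0.4943 -0.3942  0.008 ]
 [ 0.5162 -0.1773  0.008 ]] [ 0.5541 -0.2909  0.008 ]
cover yaw of +y -5.781574747548078 0.21704900812416184
[[ 0.5575 -0.253   0.034 ]
 [ 0.5495 -0.335   0.034 ]] [ 0.5535 -0.294   0.034 ]
wing [[0.5952 0.2596 0.077 ]
 [0.6299 0.2399 0.077 ]]
```

servo_tool([
  [0.7,-0.3807,-0.3606,0.1,0,0,1.169],
  [0.7,-0.3807,-0.3606,0.1,0,0,1.169],
  [0.7,-0.3807,-0.3606,0.1,0,0,1.169],
  [0.7,-0.3807,-0.3606,0.1,0,0,1.169],
  [0.7,-0.3807,-0.3606,0.1,0,0,1.169],
  [0.7,-0.3807,-0.3606,0.1,0,0,1.169],
  [0.7,-0.3807,-0.3606,0.1,0,0,1.169],
  [0.7,-0.3807,-0.3606,0.1,0,0,1.169],
])

```text
clock: 0.87
ee_pos: [0.3309, 0.3558, 0.2411]
orientation: [[-0.323, 0.946, 0.0], [0.946, 0.323, 0.0], [0.0, 0.0, -1.0]]
wrist_force: [0.5, 0.5, 0.6]
width: 0.0599
finger_force: 0.0
```

```bash
python3 -c "
from h import *
o=get_obs();print(o['clock'],o['ee_pos'],o['joints'],o['width']);go(437.6,192,120,9.5)
print(np.round(tiles(capture('top'))[:,:7],1))"
```

```text
0.8667 [0.33086955 0.35580163 0.24112458] [ 5.87828267e-01 -7.81919797e-02  2.02271621e+00 -3.63924696e-05
  1.19670051e+00  2.58557794e-01] 0.05989318761238813
shift mm [-189.5   48.   121.1] rotvec [ 0.    -0.     0.163] q6 0.25
[[ 429.9   71.8   34.9   33.7   77.4  273.5  231.4]
 [ 435.  -128.2   35.4   35.4   15.4  333.8  231.2]
 [ 437.1  191.8   35.9   34.9   11.9  237.5  228.2]
 [ 455.2  -14.4   34.8   34.7   73.1  299.6  224.4]
 [ 502.2  662.9   44.2   29.1   77.5   98.2  205.7]
 [ 521.5  602.7   44.6   29.6   65.3  117.6  200.7]
 [ 572.7  632.3   46.1   29.7   73.1  108.8  185.1]]
```

servo_tool([
  [0.7,-0.1895,0.048,0.1,0,0,0.16],
  [0.7,-0.1895,0.048,0.1,0,0,0.16],
  [0.7,-0.1895,0.048,0.1,0,0,0.16],
  [0.7,-0.1895,0.048,0.1,0,0,0.16],
  [0.7,-0.1895,0.048,0.1,0,0,0.16],
  [0.7,-0.1895,0.048,0.1,0,0,0.16],
  [0.7,-0.1895,0.048,0.135,0,0,0.16],
  [0.7,-0.1895,0.048,0.167,0,0,0.16],
])

```text
clock: 1.58
ee_pos: [0.4399, 0.1939, 0.0748]
orientation: [[-0.172, 0.985, 0.004], [0.985, 0.172, 0.001], [0.0, 0.004, -1.0]]
wrist_force: [-1.0, 1.2, -0.9]
width: 0.0595
finger_force: 0.0
```

```bash
python3 -c "
from h import *
go(437.4,192,74,9);c=capture('top');crop(c,200,140,350,252,5,'c3.png');c=capture('scene');crop(c,300,100,420,190,6,'c4.png')"
```

```text
shift mm [-1.5 -2.8  0.8] rotvec [ 0.004 -0.     0.016] q6 0.26
```

View pics/c4.png

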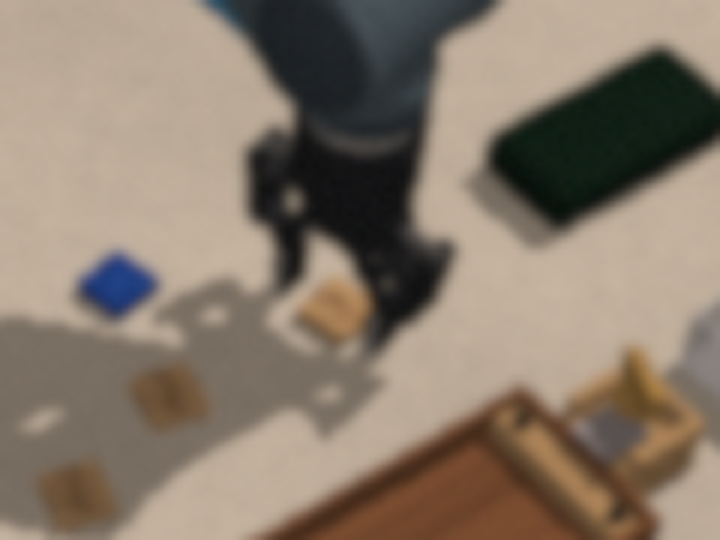

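The tile sits between the fingers. I'll close and lift.

servo_tool([
  [0.15,-0.001,-0.002,0.001,0,0,0],
  [0.15,-0.001,-0.002,0.001,0,0,0],
  [0.15,-0.001,-0.002,0.001,0,0,0],
  [0.15,-0.001,-0.002,0.001,0,0,0],
  [0.15,-0.001,-0.002,0.001,0,0,0],
  [0.15,-0.001,-0.002,0.001,0,0,0],
  [0.15,-0.001,-0.002,-0.035,0,0,0],
  [0.15,-0.001,-0.002,-0.07,0,0,0],
])

```text
clock: 2.35
ee_pos: [0.4346, 0.1928, 0.1438]
orientation: [[-0.174, 0.985, -0.005], [0.985, 0.174, -0.001], [-0.0, -0.005, -1.0]]
wrist_force: [1.7, 0.3, 0.1]
width: 0.0337
finger_force: 60.0
```

```bash
cat >> h.py <<'E'
def box(y,x=0):
    a=-.032;return (610.1+x*np.cos(a)-y*np.sin(a),107.3+x*np.sin(a)+y*np.cos(a))
E
python3 -c "
from h import *
print(box(69));go(*box(69),81,-1.8)"
```

```text
(np.float64(612.3076231872933), np.float64(176.26467501455312))
shift mm [-47.3 172.5  61.9] rotvec [-0.005  0.001  0.207] q6 0.31
```

servo_tool([
  [0.15,-0.047,0.1725,0,0,0,0.207],
  [0.15,-0.047,0.1725,0,0,0,0.207],
  [0.15,-0.047,0.1725,0,0,0,0.207],
  [0.15,-0.047,0.1725,0,0,0,0.207],
  [0.15,-0.047,0.1725,0,0,0,0.207],
  [0.15,-0.047,0.1725,0.03,0,0,0.207],
  [0.15,-0.047,0.1725,0.052,0,0,0.207],
  [0.15,-0.047,0.1725,0.052,0,0,0.207],
])

```text
clock: 3.02
ee_pos: [0.6114, 0.1764, 0.0878]
orientation: [[0.032, 0.999, -0.009], [0.999, -0.032, -0.001], [-0.001, -0.009, -1.0]]
wrist_force: [-1.2, 0.1, -0.6]
width: 0.0341
finger_force: 60.0
```

```bash
python3 -c "
from h import *
go(*box(69),80,-1.8);print(get_obs()['wrist_force'])"
```

```text
shift mm [-0.1  1.   7.8] rotvec [-0.009  0.001 -0.001] q6 0.31
[-1.22000159  0.09518959 -0.55445236]
```

servo_tool([
  [0.15,0,0.001,0.003,-0.008,0,0],
  [0.15,0,0.001,0.005,-0.008,0,0],
  [0.15,0,0.001,0.007,-0.008,0,0],
  [0.15,0,0.001,0.007,-0.008,0,0],
  [0.15,0,0.001,0.007,-0.008,0,0],
  [0.15,0,0.001,0.007,-0.008,0,0],
  [0.15,0,0.001,0.007,-0.008,0,0],
  [0.15,0,0.001,0.007,-0.008,0,0],
])

```text
clock: 3.68
ee_pos: [0.6154, 0.1768, 0.0858]
orientation: [[0.032, 0.999, 0.009], [0.999, -0.032, -0.0], [0.0, 0.009, -1.0]]
wrist_force: [-0.0, 1.0, -0.1]
width: 0.0341
finger_force: 60.0
```

servo_tool([
  [0.15,0,-0.003,0.003,0.009,0,0],
  [0.15,0,-0.003,0.005,0.009,0,0],
  [0.15,0,-0.003,0.0063,0.009,0,0],
  [0.15,0,-0.003,0.0065,0.009,0,0],
  [0.55,0,-0.003,0.0065,0.009,0,0],
  [0.55,0,-0.003,0.0065,0.009,0,0],
  [0.55,0,-0.003,0.0065,0.009,0,0],
  [0.55,0,-0.003,0.0065,0.009,0,0],
])

```text
clock: 4.35
ee_pos: [0.612, 0.1768, 0.0784]
orientation: [[0.032, 0.999, -0.002], [0.999, -0.032, -0.0], [-0.0, -0.002, -1.0]]
wrist_force: [0.4, -0.3, 0.4]
width: 0.0469
finger_force: 0.0
```

```bash
python3 -c "
from h import *
print(get_obs()['wrist_force']);t=tiles(capture('top'));print(np.round(t,1));go(430,71.8,74,-12.6)"
```

```text
[ 0.3838837  -0.31042694  0.37867359]
[[ 429.9   71.8   34.9   33.7   77.4  273.5  231.4]
 [ 435.6 -127.6   34.9   34.9   13.9  333.6  231.1]
 [ 455.9  -14.1   33.7   35.8   73.1  299.7  224.2]
 [ 501.8  662.3   45.5   28.8   80.1   98.2  205.7]
 [ 521.   602.8   45.    29.6   69.9  117.4  200.9]
 [ 572.7  632.3   46.1   29.7   73.1  108.8  185.2]]
shift mm [-110.8 -178.6    4.7] rotvec [-0.002  0.     0.188] q6 0.39
```

servo_tool([
  [0.55,0,0,-0.038,0,0,0],
  [0.55,0,0,-0.072,0,0,0],
  [0.7,-0.111,-0.179,-0.072,0,0,0.2],
  [0.7,-0.111,-0.179,-0.072,0,0,0.2],
  [0.7,-0.111,-0.179,-0.072,0,0,0.2],
  [0.7,-0.111,-0.179,-0.072,0,0,0.2],
  [0.7,-0.111,-0.179,-0.072,0,0,0.2],
  [0.7,-0.111,-0.179,-0.072,0,0,0.2],
])

```text
clock: 5.07
ee_pos: [0.4223, 0.0707, 0.1477]
orientation: [[0.231, 0.973, -0.01], [0.973, -0.232, 0.0], [-0.002, -0.01, -1.0]]
wrist_force: [0.2, 0.0, -1.4]
width: 0.0597
finger_force: 0.0
```

servo_tool([
  [0.7,0,0,0,0,0,0],
  [0.7,0,0,0.035,0,0,0],
  [0.7,0,0,0.06,0,0,0],
  [0.7,0,0,0.06,0,0,0],
  [0.7,0,0,0.06,0,0,0],
  [0.7,0,0,0.06,0,0,0],
  [0.7,0,0,0.06,0,0,0],
  [0.7,0,0,0.06,0,0,0],
])

```text
clock: 5.73
ee_pos: [0.4313, 0.0717, 0.0926]
orientation: [[0.23, 0.973, 0.002], [0.973, -0.23, -0.0], [0.0, 0.002, -1.0]]
wrist_force: [0.9, 0.6, 0.8]
width: 0.0598
finger_force: 0.0
```

```bash
python3 -c "
from h import *
t=tiles(capture('top'));print(np.round(t,1));go(430,71.8,73.3,-13)"
```

```text
[[ 436.  -127.6   34.5   34.6   15.1  333.6  231.1]
 [ 455.5  -14.    34.7   35.8   71.2  299.6  224.3]
 [ 502.1  662.3   45.5   29.1   77.5   98.2  205.7]
 [ 521.8  602.6   45.3   29.5   73.1  116.6  200.1]
 [ 572.2  632.6   46.3   29.8   69.8  108.8  185.2]]
shift mm [-0.1 -1.1 19.1] rotvec [ 0.002 -0.    -0.005] q6 0.39
```

servo_tool([
  [0.7,0,-0.001,0.015,0,0,0],
  [0.7,0,-0.001,0.0195,0,0,0],
  [0.7,0,-0.001,0.0195,0,0,0],
  [0.15,0,-0.001,0.0195,0,0,0],
  [0.15,0,-0.001,0.0195,0,0,0],
  [0.15,0,-0.001,0.0195,0,0,0],
  [0.15,0,-0.001,0.0195,0,0,0],
  [0.15,0,-0.001,0.0195,0,0,0],
])

```text
clock: 6.45
ee_pos: [0.4297, 0.0718, 0.0725]
orientation: [[0.23, 0.973, 0.001], [0.973, -0.23, -0.0], [0.0, 0.001, -1.0]]
wrist_force: [0.3, -0.7, 6.6]
width: 0.0343
finger_force: 60.4
```

servo_tool([
  [0.15,0,0,-0.03,0,0,0],
  [0.15,0,0,-0.065,0,0,0],
  [0.15,0.0985,0.1635,-0.065,0,0,-0.2],
  [0.15,0.0985,0.1635,-0.065,0,0,-0.2],
  [0.15,0.0985,0.1635,-0.065,0,0,-0.2],
  [0.15,0.0985,0.1635,-0.065,0,0,-0.2],
  [0.15,0.0985,0.1635,-0.065,0,0,-0.2],
  [0.15,0.0985,0.1635,-0.065,0,0,-0.2],
])

```text
clock: 7.12
ee_pos: [0.6147, 0.1311, 0.1371]
orientation: [[0.031, 1.0, 0.003], [1.0, -0.031, 0.0], [0.0, 0.003, -1.0]]
wrist_force: [1.0, 0.7, 1.4]
width: 0.0345
finger_force: 60.1
```

servo_tool([
  [0.15,0,0,0,0,0,0],
  [0.15,0,0,0.03,0,0,0],
  [0.15,0,0,0.05,0,0,0],
  [0.15,0,0,0.05,0,0,0],
  [0.15,0,0,0.05,0,0,0],
  [0.15,0,0,0.05,0,0,0],
  [0.15,0,0,0.05,0,0,0],
  [0.15,0,0,0.05,0,0,0],
])

```text
clock: 7.78
ee_pos: [0.6115, 0.1301, 0.0882]
orientation: [[0.032, 0.999, 0.002], [0.999, -0.032, 0.0], [0.0, 0.002, -1.0]]
wrist_force: [0.6, -0.2, -0.1]
width: 0.0341
finger_force: 60.1
```

```bash
python3 -c "
from h import *
t=tiles(capture('top'));print(np.round(t,1));go(*box(23),79.2,-1.8)"
```

```text
[[ 436.  -127.6   34.5   34.6   15.1  333.6  231.1]
 [ 455.7  -14.6   34.8   33.7   73.1  299.7  224.3]
 [ 502.4  663.7   30.4   41.4    1.4   98.4  205.8]
 [ 521.8  602.6   45.3   29.5   73.1  116.7  200.1]
 [ 572.7  632.3   46.1   29.7   73.1  108.8  185.2]]
shift mm [ 0.1 -0.6  8.8] rotvec [ 0.002 -0.    -0.001] q6 0.24
```

servo_tool([
  [0.15,0,0,0.005,0,0,0],
  [0.15,0,0,0.0085,0,0,0],
  [0.15,0,0,0.0095,0,0,0],
  [0.15,0,0,0.0095,0,0,0],
  [0.55,0,0,0.0095,0,0,0],
  [0.55,0,0,0.0095,0,0,0],
  [0.55,0,0,0.0095,0,0,0],
  [0.55,0,0,0.0095,0,0,0],
])

```text
clock: 8.5
ee_pos: [0.6104, 0.1301, 0.0764]
orientation: [[0.032, 0.999, -0.002], [0.999, -0.032, 0.0], [-0.0, -0.002, -1.0]]
wrist_force: [0.6, -0.3, 0.3]
width: 0.0467
finger_force: 0.0
```

servo_tool([
  [0.55,0,0,-0.038,0,0,0],
  [0.55,0,0,-0.072,0,0,0],
  [0.7,-0.1495,-0.1505,-0.072,0,0,0.248],
  [0.7,-0.1495,-0.1505,-0.072,0,0,0.248],
  [0.7,-0.1495,-0.1505,-0.072,0,0,0.248],
  [0.7,-0.1495,-0.1505,-0.072,0,0,0.248],
  [0.7,-0.1495,-0.1505,-0.072,0,0,0.248],
  [0.7,-0.1495,-0.1505,-0.072,0,0,0.248],
])

```text
clock: 9.17
ee_pos: [0.4508, -0.0164, 0.1473]
orientation: [[0.28, 0.96, -0.006], [0.96, -0.28, 0.0], [-0.001, -0.006, -1.0]]
wrist_force: [0.0, -1.0, -0.6]
width: 0.0596
finger_force: 0.0
```

servo_tool([
  [0.7,0,0,0,0,0,0],
  [0.7,0,0,0.035,0,0,0],
  [0.7,0,0,0.06,0,0,0],
  [0.7,0,0,0.06,0,0,0],
  [0.7,0,0,0.06,0,0,0],
  [0.7,0,0,0.06,0,0,0],
  [0.7,0,0,0.06,0,0,0],
  [0.7,0,0,0.06,0,0,0],
])

```text
clock: 9.83
ee_pos: [0.4568, -0.0146, 0.0906]
orientation: [[0.276, 0.961, 0.002], [0.961, -0.276, -0.001], [-0.0, 0.002, -1.0]]
wrist_force: [-0.0, 0.7, -0.6]
width: 0.0596
finger_force: 0.0
```

```bash
python3 -c "
from h import *
c=capture('top');t=tiles(c);print(np.round(t,1));go(455.6,-14.3,73.4,-16);a=np.array(c['image'])[140:252,200:350,::-1];b=capture('scene')['image'][110:222,280:430,::-1]
cv2.imwrite('pics/d.png',cv2.resize(np.hstack([a,b]),None,fx=2.6,fy=2.6,interpolation=2))"
```

```text
[[ 436.  -127.6   34.5   34.6   15.1  333.6  231.1]
 [ 502.1  662.3   45.5   29.1   77.5   98.3  205.7]
 [ 521.3  602.7   45.    29.    69.9  116.5  200.1]
 [ 572.7  632.3   46.1   29.7   73.1  108.8  185.2]]
shift mm [-0. -1. 17.] rotvec [ 0.002  0.    -0.   ] q6 0.25
```

View pics/d.png

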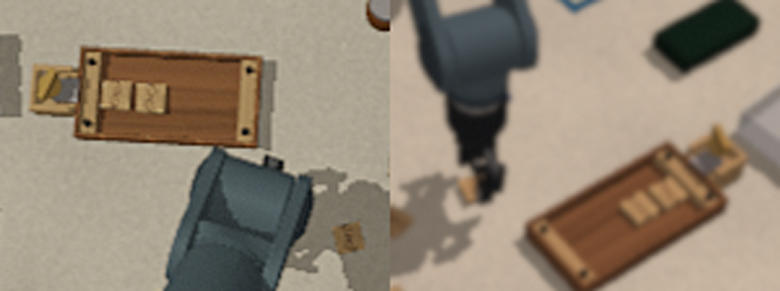

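The top crop shows two tiles lying flat in the box at (115,95) and (150,98). The third is between the fingers. Continuing.

servo_tool([
  [0.7,0,-0.001,0.013,0,0,0],
  [0.7,0,-0.001,0.017,0,0,0],
  [0.7,0,-0.001,0.017,0,0,0],
  [0.15,0,-0.001,0.017,0,0,0],
  [0.15,0,-0.001,0.017,0,0,0],
  [0.15,0,-0.001,0.017,0,0,0],
  [0.15,0,-0.001,0.017,0,0,0],
  [0.15,0,-0.001,0.017,0,0,0],
])

```text
clock: 10.6
ee_pos: [0.4552, -0.0144, 0.0729]
orientation: [[0.276, 0.961, 0.001], [0.961, -0.276, -0.0], [-0.0, 0.001, -1.0]]
wrist_force: [-0.4, 0.1, 5.0]
width: 0.0342
finger_force: 60.2
```

servo_tool([
  [0.15,0,0,-0.03,0,0,0],
  [0.15,0,0,-0.065,0,0,0],
  [0.15,0.137,0.1205,-0.065,0,0,-0.248],
  [0.15,0.137,0.1205,-0.065,0,0,-0.248],
  [0.15,0.137,0.1205,-0.065,0,0,-0.248],
  [0.15,0.137,0.1205,-0.065,0,0,-0.248],
  [0.15,0.137,0.1205,-0.065,0,0,-0.248],
  [0.15,0.137,0.1205,-0.065,0,0,-0.248],
])

```text
clock: 11.27
ee_pos: [0.6108, 0.086, 0.1372]
orientation: [[0.03, 1.0, 0.002], [1.0, -0.03, 0.0], [0.0, 0.002, -1.0]]
wrist_force: [-0.0, 0.6, -0.7]
width: 0.0343
finger_force: 60.1
```

servo_tool([
  [0.15,0,0,0,0,0,0],
  [0.15,0,0,0.03,0,0,0],
  [0.15,0,0,0.05,0,0,0],
  [0.15,0,0,0.05,0,0,0],
  [0.15,0,0,0.05,0,0,0],
  [0.15,0,0,0.05,0,0,0],
  [0.15,0,0,0.05,0,0,0],
  [0.15,0,0,0.05,0,0,0],
])

```text
clock: 11.93
ee_pos: [0.609, 0.084, 0.0887]
orientation: [[0.032, 0.999, 0.002], [0.999, -0.032, -0.0], [-0.0, 0.002, -1.0]]
wrist_force: [0.8, -0.1, 0.2]
width: 0.0342
finger_force: 60.1
```

```bash
python3 -c "
from h import *
t=tiles(capture('top'));print(np.round(t,1));go(*box(-23),79.2,-1.8)"
```

```text
[[ 435.7 -127.7   35.3   34.6   15.1  333.6  231.1]
 [ 502.1  662.3   45.5   29.1   77.5   98.3  205.7]
 [ 521.5  602.7   44.6   29.6   65.3  117.6  200.7]
 [ 572.7  632.3   46.1   29.7   73.1  108.8  185.2]]
shift mm [0.3 0.4 9.2] rotvec [ 0.001  0.    -0.001] q6 0.17
```

servo_tool([
  [0.15,0,0,0.005,0,0,0],
  [0.15,0,0,0.0083,0,0,0],
  [0.15,0,0,0.0093,0,0,0],
  [0.15,0,0,0.0093,0,0,0],
  [0.55,0,0,0.0093,0,0,0],
  [0.55,0,0,0.0093,0,0,0],
  [0.55,0,0,0.0093,0,0,0],
  [0.55,0,0,0.0093,0,0,0],
])

```text
clock: 12.65
ee_pos: [0.6079, 0.0842, 0.0772]
orientation: [[0.032, 0.999, -0.002], [0.999, -0.032, 0.0], [-0.0, -0.002, -1.0]]
wrist_force: [-0.8, 0.4, -0.5]
width: 0.047
finger_force: 0.0
```

servo_tool([
  [0.55,0,0,-0.038,0,0,0],
  [0.55,0,0,-0.072,0,0,0],
  [0.7,-0.19,-0.145,-0.072,0,0,0],
  [0.7,-0.19,-0.145,-0.072,0,0,0],
  [0.7,-0.19,-0.145,-0.072,0,0,0],
  [0.7,-0.19,-0.145,-0.072,0,0,0],
  [0.7,-0.19,-0.145,-0.072,0,0,0],
  [0.7,-0.19,-0.145,-0.072,0,0,0],
])

```text
clock: 13.32
ee_pos: [0.4551, -0.1025, 0.1494]
orientation: [[0.033, 0.999, -0.002], [0.999, -0.033, -0.0], [-0.0, -0.002, -1.0]]
wrist_force: [0.8, -0.0, 0.2]
width: 0.06
finger_force: 0.0
```

servo_tool([
  [0.7,-0.027,-0.021,0,0,0,-0.12],
  [0.7,-0.027,-0.021,0,0,0,-0.24],
  [0.7,-0.027,-0.021,0.03,0,0,-0.29],
  [0.7,-0.027,-0.021,0.06,0,0,-0.29],
  [0.7,-0.027,-0.021,0.06,0,0,-0.29],
  [0.7,-0.027,-0.021,0.06,0,0,-0.29],
  [0.7,-0.027,-0.021,0.06,0,0,-0.29],
  [0.7,-0.027,-0.021,0.06,0,0,-0.29],
])

```text
clock: 13.98
ee_pos: [0.4365, -0.1279, 0.0916]
orientation: [[-0.255, 0.967, 0.002], [0.967, 0.255, -0.002], [-0.002, 0.001, -1.0]]
wrist_force: [0.2, -0.2, 0.2]
width: 0.0597
finger_force: 0.0
```

```bash
python3 -c "
from h import *
go(435.8,-127.7,73.8,15)"
```

```text
shift mm [ 0.4 -0.7 17.8] rotvec [ 0.001  0.002 -0.003] q6 -0.55
```

servo_tool([
  [0.7,0,-0.001,0.013,0,0,0],
  [0.7,0,-0.001,0.0175,0,0,0],
  [0.7,0,-0.001,0.0175,0,0,0],
  [0.15,0,-0.001,0.0175,0,0,0],
  [0.15,0,-0.001,0.0175,0,0,0],
  [0.15,0,-0.001,0.0175,0,0,0],
  [0.15,0,-0.001,0.0175,0,0,0],
  [0.15,0,-0.001,0.0175,0,0,0],
])

```text
clock: 14.65
ee_pos: [0.4352, -0.1281, 0.0734]
orientation: [[-0.255, 0.967, 0.001], [0.967, 0.255, -0.001], [-0.001, 0.0, -1.0]]
wrist_force: [-1.6, 1.0, 6.1]
width: 0.0342
finger_force: 60.4
```

servo_tool([
  [0.15,0,0,-0.03,0,0,0],
  [0.15,0,0,-0.065,0,0,0],
  [0.15,0.1165,0.2085,-0.065,0,0,0.29],
  [0.15,0.1165,0.2085,-0.065,0,0,0.29],
  [0.15,0.1165,0.2085,-0.065,0,0,0.29],
  [0.15,0.1165,0.2085,-0.065,0,0,0.29],
  [0.15,0.1165,0.2085,-0.065,0,0,0.29],
  [0.15,0.1165,0.2085,-0.065,0,0,0.29],
])

```text
clock: 15.32
ee_pos: [0.6074, 0.04, 0.1373]
orientation: [[0.032, 0.999, -0.001], [0.999, -0.032, -0.0], [-0.0, -0.001, -1.0]]
wrist_force: [-0.1, 0.2, 0.3]
width: 0.0344
finger_force: 60.0
```

servo_tool([
  [0.15,0,0,0,0,0,0],
  [0.15,0,0,0.02,0,0,0],
  [0.15,0,0,0.02,0,0,0],
  [0.15,0,0,0.02,0,0,0],
  [0.15,0,0,0.02,0,0,0],
  [0.15,0,0,0.02,0,0,0],
  [0.15,0,0,0.02,0,0,0],
  [0.15,0,0,0.02,0,0,0],
])

```text
clock: 15.98
ee_pos: [0.6065, 0.0378, 0.118]
orientation: [[0.033, 0.999, 0.0], [0.999, -0.033, -0.0], [-0.0, 0.0, -1.0]]
wrist_force: [0.3, 0.6, -0.2]
width: 0.0341
finger_force: 60.1
```

```bash
python3 -c "
from h import *
t=tiles(capture('top'));print(np.round(t,1));go(*box(-69),79.2,-1.8)"
```

```text
[[501.9 662.8  44.7  28.8  80.1  98.2 205.7]
 [521.5 602.7  44.6  29.6  65.3 116.6 200.1]
 [572.7 632.3  46.1  29.7  73.1 108.8 185.2]]
shift mm [ 0.5  1.5 38.6] rotvec [-0.     0.    -0.001] q6 0.09
```

servo_tool([
  [0.15,0,0.001,0.025,0,0,0],
  [0.15,0,0.001,0.036,0,0,0],
  [0.15,0,0.001,0.0385,0,0,0],
  [0.15,0,0.001,0.0385,0,0,0],
  [0.55,0,0.001,0.0385,0,0,0],
  [0.55,0,0.001,0.0385,0,0,0],
  [0.55,0,0.001,0.0385,0,0,0],
  [0.55,0,0.001,0.0385,0,0,0],
])

```text
clock: 16.7
ee_pos: [0.6071, 0.0381, 0.0786]
orientation: [[0.032, 0.999, -0.001], [0.999, -0.032, 0.0], [0.0, -0.001, -1.0]]
wrist_force: [0.3, -0.4, 0.1]
width: 0.047
finger_force: 0.0
```

servo_tool([
  [0.55,0,0,-0.035,0,0,0],
  [0.55,0,0,-0.07,0,0,0],
  [0.6,-0.23,-0.03,-0.07,0,0,0.07],
  [0.6,-0.23,-0.03,-0.07,0,0,0.07],
  [0.6,-0.23,-0.03,-0.07,0,0,0.07],
  [0.6,-0.23,-0.03,-0.07,0,0,0.07],
  [0.6,-0.23,-0.03,-0.07,0,0,0.07],
  [0.6,-0.23,-0.03,-0.07,0,0,0.07],
])

```text
clock: 17.37
ee_pos: [0.5692, -0.1945, 0.1491]
orientation: [[0.104, 0.995, -0.0], [0.995, -0.104, -0.001], [-0.001, -0.0, -1.0]]
wrist_force: [0.6, -0.4, -0.0]
width: 0.0514
finger_force: 0.0
```

```bash
python3 -c "
from h import *
go(554,-291.2,120,-5.8);c=capture('top');crop(c,200,140,320,220,5,'e.png')"
```

```text
shift mm [-97.7  -5.   29.2] rotvec [-0.     0.001 -0.003] q6 -0.38
```

View pics/e.png

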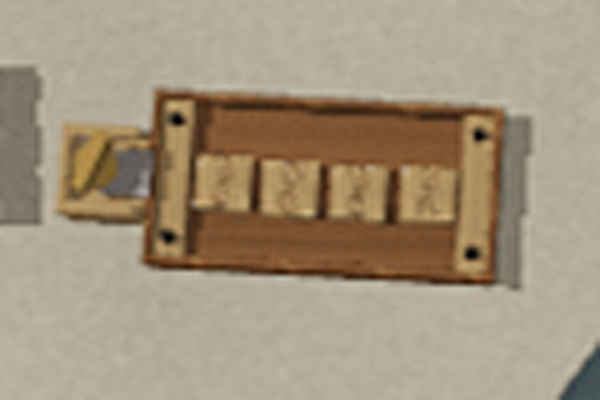

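All four tiles lie flat in the box, in crop row ~190 at columns 223, 290, 358 and 427. Now the cover at (383,197), the nearest look-alike to the base.

servo_tool([
  [0.6,-0.0975,-0.005,0,0,0,0],
  [0.6,-0.0975,-0.005,0,0,0,0],
  [0.6,-0.0975,-0.005,0,0,0,0],
  [0.6,-0.0975,-0.005,0.02,0,0,0],
  [0.6,-0.0975,-0.005,0.02,0,0,0],
  [0.6,-0.0975,-0.005,0.02,0,0,0],
  [0.6,-0.0975,-0.005,0.02,0,0,0],
  [0.6,-0.0975,-0.005,0.02,0,0,0],
])

```text
clock: 18.08
ee_pos: [0.5555, -0.2865, 0.1294]
orientation: [[0.101, 0.995, -0.0], [0.995, -0.101, -0.0], [-0.0, -0.0, -1.0]]
wrist_force: [0.0, -0.5, -0.5]
width: 0.0513
finger_force: 0.0
```

```bash
python3 -c "
from h import *
go(554,-291.2,83,-5.8);c=capture('scene');crop(c,190,180,340,290,5,'f.png')"
```

```text
shift mm [-4.8 -1.1 46.4] rotvec [-0.  0.  0.] q6 -0.38
```

View pics/f.png

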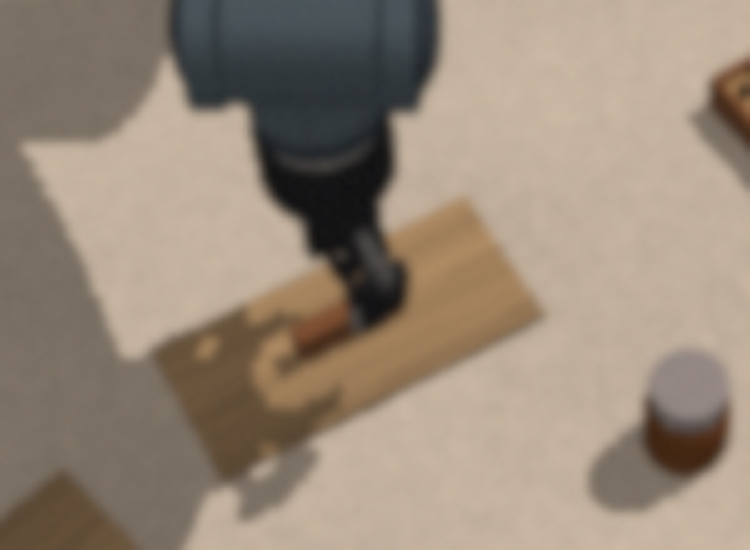

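The fingers straddle the bar. I'll descend, grip and lift 90 mm.

servo_tool([
  [0.6,-0.005,-0.001,0.025,0,0,0],
  [0.6,-0.005,-0.001,0.044,0,0,0],
  [0.6,-0.005,-0.001,0.046,0,0,0],
  [0,-0.005,-0.001,0.046,0,0,0],
  [0,-0.005,-0.001,0.046,0,0,0],
  [0,-0.005,-0.001,0.046,0,0,0],
  [0,-0.005,-0.001,0.046,0,0,0],
  [0,-0.005,-0.001,0.046,0,0,0],
])

```text
clock: 18.8
ee_pos: [0.5545, -0.2927, 0.0846]
orientation: [[0.102, 0.995, 0.001], [0.995, -0.102, -0.002], [-0.002, 0.002, -1.0]]
wrist_force: [-1.0, 0.7, 6.5]
width: 0.0129
finger_force: 62.3
```

servo_tool([
  [0,0,0,0,0,0,0],
  [0,0,0,-0.01,0,0,0],
  [0,0,0,-0.03,0,0,0],
  [0,0,0,-0.06,0,0,0],
  [0,0,0,-0.09,0,0,0],
  [0,0,0,-0.09,0,0,0],
  [0,0,0,-0.09,0,0,0],
  [0,0,0,-0.09,0,0,0],
])

```text
clock: 19.47
ee_pos: [0.553, -0.2917, 0.172]
orientation: [[0.102, 0.995, -0.002], [0.995, -0.102, 0.001], [0.001, -0.002, -1.0]]
wrist_force: [-0.7, 0.4, -3.4]
width: 0.0126
finger_force: 61.3
```

```bash
python3 -c "
from h import *
go(*box(0),173,-1.8)"
```

```text
shift mm [402.7  16.2  -0.8] rotvec [-0.002 -0.001 -0.071] q6 0.21
```

servo_tool([
  [0,0.02,0.001,0,0,0,0],
  [0,0.05,0.002,0,0,0,-0.01],
  [0,0.085,0.004,0,0,0,-0.02],
  [0,0.12,0.005,0,0,0,-0.03],
  [0,0.155,0.006,0,0,0,-0.04],
  [0,0.19,0.008,0,0,0,-0.05],
  [0,0.225,0.009,0,0,0,-0.06],
  [0,0.26,0.01,0,0,0,-0.071],
])

```text
clock: 20.13
ee_pos: [0.5886, -0.0325, 0.1703]
orientation: [[0.031, 1.0, -0.005], [1.0, -0.031, 0.001], [0.001, -0.005, -1.0]]
wrist_force: [0.9, 0.0, -2.4]
width: 0.013
finger_force: 61.3
```

```bash
python3 -c "
from h import *
go(*box(0),173,-1.8)"
```

```text
shift mm [140.4  17.2  -2.7] rotvec [-0.005 -0.001  0.001] q6 0.21
```

servo_tool([
  [0,0.035,0.006,0,0,0,0],
  [0,0.07,0.01,0,0,0,0],
  [0,0.1,0.015,0,0,0,0],
  [0,0.128,0.017,0.01,0,0,0],
  [0,0.14,0.017,0.02,0,0,0],
  [0,0.14,0.017,0.04,0,0,0],
  [0,0.14,0.017,0.04,0,0,0],
  [0,0.14,0.017,0.04,0,0,0],
])

```text
clock: 20.8
ee_pos: [0.6092, 0.1045, 0.1296]
orientation: [[0.031, 0.999, -0.008], [1.0, -0.031, -0.0], [-0.0, -0.007, -1.0]]
wrist_force: [-0.4, -0.2, -1.9]
width: 0.0127
finger_force: 61.0
```

```bash
python3 -c "
from h import *
o=get_obs();print(o['ee_pos'],o['width']);go(*box(0),130,-1.8)
c=capture('top');s=capture('scene')
a=c['image'][140:230,200:320,::-1];b=s['image'][140:230,310:430,::-1]
cv2.imwrite('pics/g.png',cv2.resize(np.vstack([a,b]),None,fx=3.3,fy=3.3,interpolation=2))
z=o['ee_pos'][2]-.084+.008;print(z)
for yaw in [0]:
  print(np.round(3.3*(w2px(c,[(*np.array(box(y,x))/1000,z) for x,y in((50,108.5),(50,-108.5),(-50,-108.5),(-50,108.5))])-[200,140])))
  print(np.round(3.3*(w2px(s,[(*np.array(box(y,x))/1000,z) for x,y in((50,108.5),(50,-108.5),(-50,-108.5),(-50,108.5))])-[310,140])+[0,297]))"
```

```text
[0.60921219 0.10454424 0.12962573] 0.012720833133856663
shift mm [ 2.8  0.8 -0.4] rotvec [-0.007  0.     0.   ] q6 0.21
0.0536257345289985
[[105.  62.]
 [321.  73.]
 [315. 172.]
 [ 97. 160.]]
[[320. 434.]
 [147. 539.]
 [ 82. 469.]
 [253. 370.]]
```

View pics/g.png

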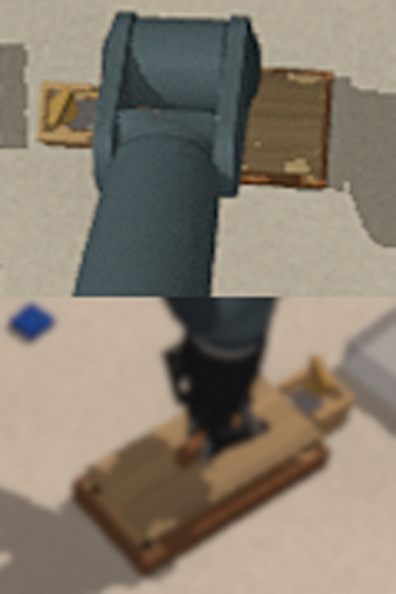

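Both views show the cover hovering over the box, roughly aligned. I'll enlarge to measure the offset.

```bash
python3 -c "
from h import *
o=get_obs();c=capture('top');s=capture('scene');z=.0536
for yy in (0,): pass
a=cv2.resize(np.ascontiguousarray(c['image'][150:205,265:310,::-1]),None,fx=8,fy=8,interpolation=2)
b=cv2.resize(np.ascontiguousarray(s['image'][170:225,325:374,::-1]),None,fx=8,fy=8,interpolation=2)
P=[(*np.array(box(y,x))/1000,z) for x,y in((50,108.5),(50,-108.5),(-50,-108.5),(-50,108.5))]
pa=(w2px(c,P)-[265,150]+.5)*8;pb=(w2px(s,P)-[325,170]+.5)*8
for im,p in((a,pa),(b,pb)):
  for q in p: cv2.circle(im,tuple(int(v) for v in q),3,(0,0,255),1)
print(pa.round(),pb.round());cv2.imwrite('pics/i.png',np.hstack([a,b]))"
```

```text
[[-262.   73.]
 [ 263.  102.]
 [ 248.  342.]
 [-281.  313.]] [[660.  97.]
 [241. 352.]
 [ 84. 180.]
 [498. -58.]]
```

View pics/i.png

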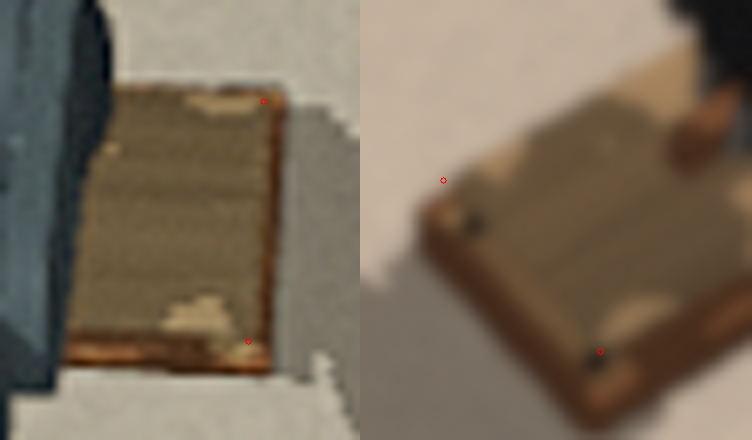

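servo_tool([
  [0,0,0,0,0,0,0],
  [0,0,0,0,0,0,0],
  [0,0,0,0.005,0,0,0],
  [0,0,0,0.009,0,0,0],
  [0,0,0,0.009,0,0,0],
  [0,0,0,0.009,0,0,0],
  [0,0,0,0.009,0,0,0],
  [0,0,0,0.009,0,0,0],
])

```text
clock: 21.67
ee_pos: [0.6113, 0.1049, 0.1237]
orientation: [[0.031, 1.0, -0.001], [1.0, -0.031, 0.0], [0.0, -0.001, -1.0]]
wrist_force: [0.2, -0.1, -1.3]
width: 0.0124
finger_force: 61.1
```

```bash
python3 -c "
from h import *
o=get_obs();print(o['wrist_force']);go(610.1,106.5,112,-1.8)"
```

```text
[ 0.18622064 -0.0951053  -1.26333157]
shift mm [ 1.5 -1.3 11.7] rotvec [-0.001 -0.     0.   ] q6 0.2
```

servo_tool([
  [0,0.0015,-0.001,0,0,0,0],
  [0,0.0015,-0.001,0.003,0,0,0],
  [0,0.0015,-0.001,0.006,0,0,0],
  [0,0.0015,-0.001,0.0085,0,0,0],
  [0,0.0015,-0.001,0.011,0,0,0],
  [0,0.0015,-0.001,0.0115,0,0,0],
  [0,0.0015,-0.001,0.0115,0,0,0],
  [0,0.0015,-0.001,0.0115,0,0,0],
])

```text
clock: 22.33
ee_pos: [0.6103, 0.1064, 0.1121]
orientation: [[0.031, 1.0, -0.001], [1.0, -0.031, 0.0], [-0.0, -0.001, -1.0]]
wrist_force: [0.3, 0.4, -1.6]
width: 0.0128
finger_force: 61.2
```

```bash
python3 -c "
from h import *
o=get_obs();print(o['wrist_force'],o['wrist_torque']);go(610.1,106.5,106.5,-1.8)
b=capture('scene');crop(b,310,150,430,240,6,'j.png')"
```

```text
[ 0.25380381  0.39672119 -1.55435475] [-0.00514346  0.02354962 -0.05288042]
shift mm [ 0.1 -0.2  5.6] rotvec [-0.001  0.     0.   ] q6 0.2
```

View pics/j.png

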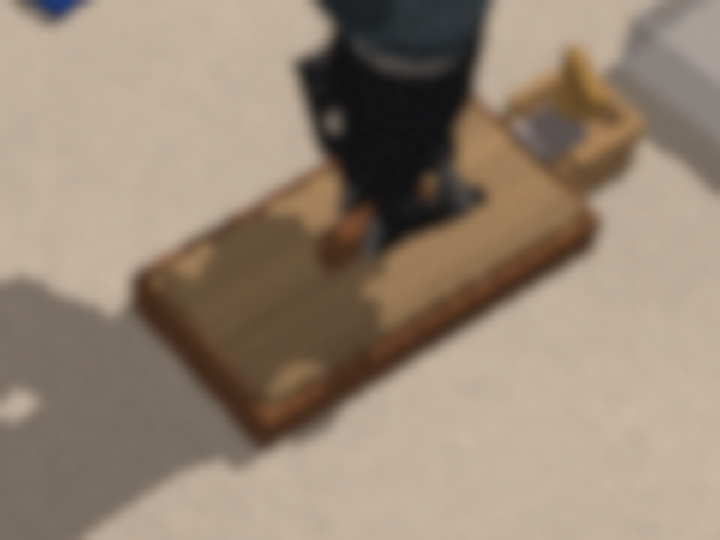

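The cover is over the opening and the rim is visible all round it. I'll lower it to contact.

servo_tool([
  [0,0,0,0.001,0,0,0],
  [0,0,0,0.002,0,0,0],
  [0,0,0,0.003,0,0,0],
  [0,0,0,0.004,0,0,0],
  [0,0,0,0.005,0,0,0],
  [0,0,0,0.005,0,0,0],
  [0,0,0,0.005,0,0,0],
  [0,0,0,0.005,0,0,0],
])

```text
clock: 23.05
ee_pos: [0.6106, 0.1064, 0.1081]
orientation: [[0.031, 1.0, -0.001], [1.0, -0.031, -0.0], [-0.0, -0.001, -1.0]]
wrist_force: [-3.1, -0.6, 6.2]
width: 0.0126
finger_force: 62.3
```

servo_tool([
  [0,0,0,0.001,0,0,0],
  [0,0,0,0.002,0,0,0],
  [0,0,0,0.003,0,0,0],
  [0,0,0,0.003,0,0,0],
  [0,0,0,0.003,0,0,0],
  [0,0,0,0.003,0,0,0],
  [0,0,0,0.003,0,0,0],
  [0,0,0,0.003,0,0,0],
])

```text
clock: 23.72
ee_pos: [0.6106, 0.1064, 0.1066]
orientation: [[0.031, 1.0, -0.002], [1.0, -0.031, -0.0], [-0.0, -0.002, -1.0]]
wrist_force: [-9.4, -0.3, 16.2]
width: 0.0128
finger_force: 63.7
```

servo_tool([
  [0,0,-0.001,0,0,0,0],
  [0,0,-0.0015,0,0,0,0],
  [0,0,-0.0015,0.001,0,0,0],
  [0,0,-0.0015,0.002,0,0,0],
  [0,0,-0.0015,0.002,0,0,0],
  [0,0,-0.0015,0.002,0,0,0],
  [0,0,-0.0015,0.002,0,0,0],
  [0,0,-0.0015,0.002,0,0,0],
])

```text
clock: 24.38
ee_pos: [0.6104, 0.1065, 0.1066]
orientation: [[0.031, 1.0, 0.001], [1.0, -0.031, -0.0], [-0.0, 0.001, -1.0]]
wrist_force: [-9.7, -0.8, 22.2]
width: 0.0129
finger_force: 64.8
```

```bash
python3 -c "
from h import *
o=get_obs();print(o['ee_pos'],o['wrist_force'],o['wrist_torque'])"
```

```text
[0.61041759 0.10646369 0.10655015] [-9.68153483 -0.83873392 22.21423836] [-0.21196459  1.72534335 -0.04535124]
```

servo_tool([
  [0,0,-0.001,-0.002,0,0,0],
  [0,0,-0.001,-0.003,0,0,0],
  [0.5,0,-0.001,-0.003,0,0,0],
  [0.5,0,-0.001,-0.003,0,0,0],
  [0.5,0,-0.001,-0.003,0,0,0],
  [0.5,0,-0.001,-0.035,0,0,0],
  [0.5,0,-0.001,-0.07,0,0,0],
  [0.5,0,-0.001,-0.07,0,0,0],
])

```text
clock: 25.05
ee_pos: [0.6113, 0.1066, 0.1788]
orientation: [[0.031, 0.999, 0.01], [1.0, -0.031, 0.0], [0.0, 0.01, -1.0]]
wrist_force: [0.7, -0.3, 1.7]
width: 0.0424
finger_force: 0.0
```

```bash
python3 -c "
from h import *
b=capture('scene');crop(b,310,150,430,240,6,'k.png')
for z in(.03,.035):print(((w2px(b,[(*np.array(box(y,x))/1000,z) for x,y in((50,108.5),(50,-108.5),(-50,-108.5),(-50,108.5))])-[310,150]+.5)*6).round())"
```

```text
[[577. 219.]
 [267. 409.]
 [151. 281.]
 [457. 104.]]
[[579. 214.]
 [267. 404.]
 [151. 276.]
 [459.  98.]]
```

View pics/k.png

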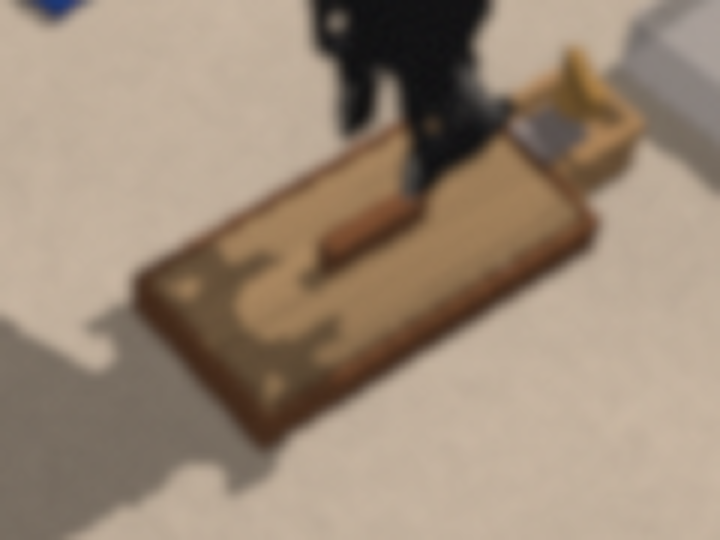

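The cover looks level and flush, with an even rim. I'll press once more on the bar top with closed fingers to make sure of it.

servo_tool([
  [0,0,0,0,0,0,0],
  [0,0,0,0,0,0,0],
  [0,0,0,0,0,0,0],
  [0,0,0,0,0,0,0],
  [0,0,0,0.02,0,0,0],
  [0,0,0,0.035,0,0,0],
  [0,0,0,0.04,0,0,0],
  [0,0,0,0.04,0,0,0],
])

```text
clock: 25.77
ee_pos: [0.6068, 0.1065, 0.1303]
orientation: [[0.031, 1.0, -0.005], [1.0, -0.031, 0.0], [-0.0, -0.005, -1.0]]
wrist_force: [0.0, -0.3, 0.9]
width: -0.0001
finger_force: 0.0
```

servo_tool([
  [0,0,0,0.002,0,0,0],
  [0,0,0,0.004,0,0,0],
  [0,0,0,0.006,0,0,0],
  [0,0,0,0.007,0,0,0],
  [0,0,0,0.008,0,0,0],
  [0,0,0,0.009,0,0,0],
  [0,0,0,0.01,0,0,0],
  [0,0,0,0.01,0,0,0],
])

```text
clock: 26.43
ee_pos: [0.6087, 0.1066, 0.1285]
orientation: [[0.03, 1.0, -0.002], [1.0, -0.03, -0.001], [-0.001, -0.002, -1.0]]
wrist_force: [-19.4, -2.0, 35.6]
width: -0.0002
finger_force: 17.5
```

Contact came at TCP z 128.5, and 56 + 72.6 = 128.6, so the cover is fully home. Next I'll lift away and go above the thumbscrew.

servo_tool([
  [0,0,0,-0.03,0,0,0],
  [0.6,0,0,-0.055,0,0,-0.12],
  [0.6,0.148,0,-0.06,0,0,-0.24],
  [0.6,0.148,0,-0.06,0,0,-0.36],
  [0.6,0.148,0,-0.06,0,0,-0.48],
  [0.6,0.148,0,-0.06,0,0,-0.6],
  [0.6,0.148,0,-0.06,0,0,-0.72],
  [0.6,0.148,0,-0.06,0,0,-0.84],
])

```text
clock: 27.1
ee_pos: [0.6123, 0.2564, 0.1828]
orientation: [[-0.73, 0.684, 0.0], [0.684, 0.73, 0.0], [-0.0, 0.0, -1.0]]
wrist_force: [-0.1, -0.1, 1.2]
width: 0.051
finger_force: 0.0
```

servo_tool([
  [0.6,0,0,0,0,0,-0.12],
  [0.6,0,0,0,0,0,-0.246],
  [0.6,0,0,0,0,0,-0.246],
  [0.6,0,0,0,0,0,-0.246],
  [0.6,0,0,0,0,0,-0.246],
  [0.6,0,0,0,0,0,-0.246],
  [0.6,0,0,0,0,0,-0.246],
  [0.6,0,0,0,0,0,-0.246],
])

```text
clock: 27.77
ee_pos: [0.6125, 0.2544, 0.1821]
orientation: [[-0.869, 0.494, -0.001], [0.494, 0.869, 0.0], [0.001, -0.0, -1.0]]
wrist_force: [0.4, 0.9, -0.5]
width: 0.0512
finger_force: 0.0
```

```bash
python3 -c "
from h import *
go(*box(147),125,60.4);c=capture('scene');a=cv2.resize(np.ascontiguousarray(c['image'][140:190,385:435,::-1]),None,fx=8,fy=8,interpolation=2)
d=capture('top');b=cv2.resize(np.ascontiguousarray(d['image'][150:200,195:245,::-1]),None,fx=8,fy=8,interpolation=2)
X=np.array([*box(147),77])/1000
for im,cc,o in((a,c,[385,140]),(b,d,[195,150])):
  for an in(-.516,):
    for s in(-.02,0,.02):
      q=(w2px(cc,X+s*np.array([np.cos(an),np.sin(an),0]))[0]-o+.5)*8;cv2.circle(im,tuple(int(v) for v in q),3,(0,0,255),1)
cv2.imwrite('pics/l.png',np.hstack([a,b]))"
```

```text
shift mm [-2.2  1.  57.1] rotvec [-0.    -0.001 -0.   ] q6 -0.66
```

View pics/l.png

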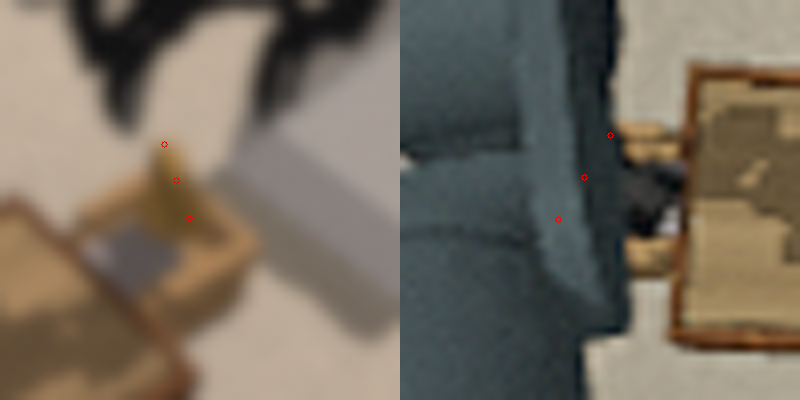

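The predicted wing points (165,145)–(189,219) fall on the wing. I'll descend and grip.

servo_tool([
  [0.6,-0.002,0.001,0,0,0,0],
  [0.6,-0.002,0.001,0.025,0,0,0],
  [0.6,-0.002,0.001,0.05,0,0,0],
  [0.6,-0.002,0.001,0.057,0,0,0],
  [0,-0.002,0.001,0.057,0,0,0],
  [0,-0.002,0.001,0.057,0,0,0],
  [0,-0.002,0.001,0.057,0,0,0],
  [0,-0.002,0.001,0.057,0,0,0],
])

```text
clock: 28.53
ee_pos: [0.6148, 0.2555, 0.1254]
orientation: [[-0.87, 0.493, 0.0], [0.493, 0.87, 0.002], [0.001, 0.002, -1.0]]
wrist_force: [2.7, 5.6, -9.8]
width: 0.025
finger_force: 59.4
```

servo_tool([
  [0,0,0,0,0,0,0],
  [0,0,0,0,0,0,0],
  [0,0,0,0,0,0,0.05],
  [0,0,0,0,0,0,0.1],
  [0,0,0,0,0,0,0.15],
  [0,0,0,0,0,0,0.2],
  [0,0,0,0,0,0,0.2],
  [0,0,0,0,0,0,0.2],
])

```text
clock: 29.2
ee_pos: [0.6147, 0.2554, 0.1254]
orientation: [[-0.754, 0.656, 0.0], [0.656, 0.754, 0.002], [0.001, 0.002, -1.0]]
wrist_force: [2.3, 4.9, -9.5]
width: 0.0244
finger_force: 59.5
```

```bash
python3 -c "
from h import *
o=get_obs();print(o['joints'],o['wrist_force'],o['wrist_torque']);go(*box(147),125,60.4)"
```

```text
[ 0.22320127  0.48072238  1.60721951  0.00247023  1.0529547  -0.63266746] [ 2.3255445   4.93589773 -9.51701552] [ 0.63257473 -0.29634093 -0.10496278]
shift mm [-0.9 -0.8  0.4] rotvec [ 0.002 -0.001 -0.2  ] q6 -0.66
```

Width is 25 mm, not 10, so something is off. I'll look.

```bash
python3 -c "
from h import *
c=capture('scene');crop(c,370,120,450,190,8,'m.png')"
```

```text
(no output)
```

View pics/m.png

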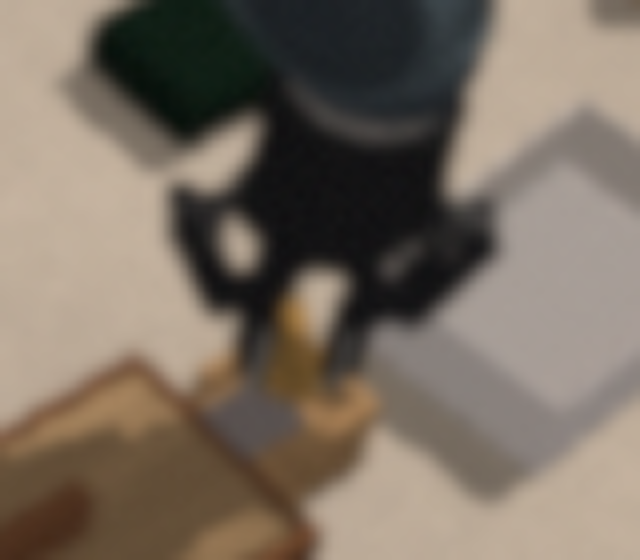

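The fingertips seem to be pinching the hub below the wing, about 24 mm wide at crop (270–320, 370). I'll open, raise 8 mm and re-grip.

servo_tool([
  [0.5,0,0,0,0,0,0],
  [0.5,0,0,0,0,0,0],
  [0.5,0,0,0,0,0,0],
  [0.5,-0.001,-0.001,-0.008,0,0,0],
  [0.5,-0.001,-0.001,-0.008,0,0,0],
  [0.5,-0.001,-0.001,-0.008,0,0,0],
  [0.5,-0.001,-0.001,-0.008,0,0,0],
  [0.5,-0.001,-0.001,-0.008,0,0,0],
])

```text
clock: 29.92
ee_pos: [0.6147, 0.2528, 0.1332]
orientation: [[-0.755, 0.656, -0.001], [0.656, 0.755, 0.0], [0.001, -0.001, -1.0]]
wrist_force: [-0.1, -1.4, -0.8]
width: 0.0428
finger_force: 0.0
```

servo_tool([
  [0,0,0,0,0,0,0],
  [0,0,0,0,0,0,0],
  [0,0,0,0,0,0,0],
  [0,0,0,0,0,0,0],
  [0,0,0,0,0,0,0],
  [0,0,0,0,0,0,0],
  [0,0,0,0,0,0,0],
  [0,0,0,0,0,0,0],
])

```text
clock: 30.58
ee_pos: [0.616, 0.2539, 0.1335]
orientation: [[-0.754, 0.656, 0.004], [0.656, 0.754, 0.003], [-0.001, 0.004, -1.0]]
wrist_force: [6.3, 4.7, -3.6]
width: 0.0083
finger_force: 62.5
```

```bash
python3 -c "
from h import *
o=get_obs();print(o['joints'],o['wrist_force'],o['wrist_torque']);go(*box(147),132,60.4)"
```

```text
[ 0.22061301  0.46940267  1.60574847  0.00204464  1.06218503 -0.6351421 ] [ 6.2664281   4.74988018 -3.57793852] [ 0.82212395 -0.88387004 -0.01709949]
shift mm [ 1.2 -0.6  1.5] rotvec [ 0.004  0.002 -0.199] q6 -0.66
```

Width is 8.3 mm now, so the wing is properly gripped. Turning clockwise.

servo_tool([
  [0,0,0.001,0,0,0,0.1],
  [0,0,0.0015,0,0,0,0.2],
  [0,0,0.0015,0,0,0,0.32],
  [0,0,0.0015,0,0,0,0.44],
  [0,0,0.0015,0,0,0,0.56],
  [0,0,0.0015,0,0,0,0.68],
  [0,0,0.0015,0,0,0,0.8],
  [0,0,0.0015,0,0,0,0.9],
])

```text
clock: 31.25
ee_pos: [0.6147, 0.2535, 0.1334]
orientation: [[0.05, 0.999, -0.006], [0.999, -0.05, -0.002], [-0.002, -0.005, -1.0]]
wrist_force: [-7.4, -3.7, 8.1]
width: 0.0083
finger_force: 64.1
```

```bash
python3 -c "
from h import *
o=get_obs();print(o['joints'],o['wrist_force'],o['wrist_torque']);go(*box(147),133,0)"
```

```text
[ 2.21219429e-01  4.70495551e-01  1.60445341e+00 -7.65113765e-04
  1.07245805e+00  2.71629577e-01] [-7.44121785 -3.67351388  8.10201909] [-0.44693701  1.28777434  0.06150224]
shift mm [0.7 0.1 0.4] rotvec [-0.005  0.002 -0.05 ] q6 0.39
```

servo_tool([
  [0,-0.0005,-0.001,0,0,0,0.12],
  [0,-0.0005,-0.001,0,0,0,0.24],
  [0,-0.0005,-0.001,0,0,0,0.36],
  [0,-0.0005,-0.001,0,0,0,0.48],
  [0,-0.0005,-0.001,0,0,0,0.6],
  [0,-0.0005,-0.001,0,0,0,0.72],
  [0,-0.0005,-0.001,0,0,0,0.84],
  [0,-0.0005,-0.001,0,0,0,0.96],
])

```text
clock: 31.92
ee_pos: [0.6126, 0.2546, 0.1334]
orientation: [[0.847, 0.531, -0.008], [0.531, -0.847, 0.001], [-0.006, -0.005, -1.0]]
wrist_force: [-10.4, 2.6, 8.8]
width: 0.0082
finger_force: 64.2
```

servo_tool([
  [0,0,0,0,0,0,0.12],
  [0,0,0,0,0,0,0.24],
  [0,0,0,0,0,0,0.36],
  [0,0,0,0,0,0,0.48],
  [0,0,0,0,0,0,0.6],
  [0,0,0,0,0,0,0.72],
  [0,0,0,0,0,0,0.84],
  [0,0,0,0,0,0,0.9],
])

```text
clock: 32.58
ee_pos: [0.6124, 0.2566, 0.1334]
orientation: [[0.943, -0.332, -0.007], [-0.332, -0.943, 0.005], [-0.008, -0.002, -1.0]]
wrist_force: [-10.0, 11.2, 7.4]
width: 0.0084
finger_force: 63.9
```

```bash
python3 -c "
from h import *
o=get_obs();print(o['joints'],o['wrist_force'],o['wrist_torque'])
R=o['orientation'];print('psi',np.degrees(np.arctan2(R[1,1],R[0,1])))
a=capture('scene')['image'][130:185,380:430,::-1];b=capture('top')['image'][150:205,195:245,::-1]
cv2.imwrite('pics/n.png',cv2.resize(np.hstack([a,b]),None,fx=7,fy=7,interpolation=2))"
```

```text
[0.224533   0.46808005 1.60784168 0.00730625 1.07123252 2.13068521] [-10.02917201  11.22434156   7.40987771] [1.84047266 1.51070785 0.06083297]
psi -109.41660615300262
```

View pics/n.png

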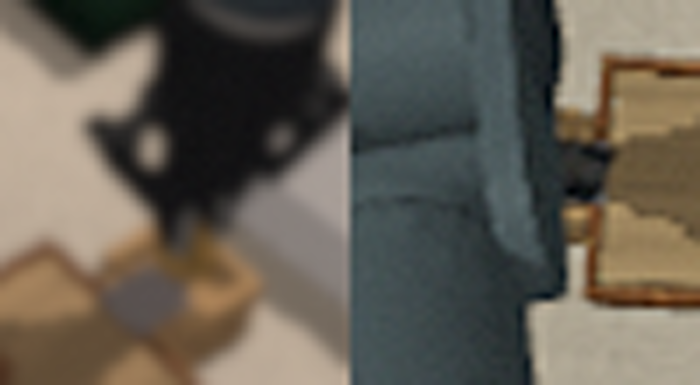

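The wing has turned to about 3.45 rad and the tongue is sliding over the cover with no jam. I'll release, rise, turn back half a turn and re-grip.

servo_tool([
  [0.5,0,0,0,0,0,0],
  [0.5,0,0,0,0,0,0],
  [0.5,0,0,0,0,0,0],
  [0.5,0,0,0,0,0,0],
  [0.5,0,0,-0.02,0,0,0],
  [0.5,0,0,-0.035,0,0,0],
  [0.5,0,0,-0.035,0,0,-0.1],
  [0.5,0,0,-0.035,0,0,-0.22],
])

```text
clock: 33.35
ee_pos: [0.6162, 0.2535, 0.1708]
orientation: [[0.994, -0.109, 0.003], [-0.109, -0.994, 0.001], [0.003, -0.001, -1.0]]
wrist_force: [-0.4, 0.4, 0.5]
width: 0.0431
finger_force: 0.0
```

servo_tool([
  [0.5,0,0,0,0,0,-0.12],
  [0.5,0,0,0,0,0,-0.24],
  [0.5,0,0,0,0,0,-0.36],
  [0.5,0,0,0,0,0,-0.48],
  [0.5,0,0,0,0,0,-0.6],
  [0.5,0,0,0,0,0,-0.72],
  [0.5,0,0,0,0,0,-0.84],
  [0.5,0,0,0,0,0,-0.96],
])

```text
clock: 34.02
ee_pos: [0.6154, 0.2534, 0.1692]
orientation: [[0.659, 0.752, 0.001], [0.752, -0.659, 0.0], [0.001, 0.0, -1.0]]
wrist_force: [-0.2, -0.4, 0.1]
width: 0.0425
finger_force: 0.0
```

servo_tool([
  [0.5,0,0,0,0,0,-0.12],
  [0.5,0,0,0,0,0,-0.24],
  [0.5,0,0,0,0,0,-0.36],
  [0.5,0,0,0,0,0,-0.48],
  [0.5,0,0,0,0,0,-0.6],
  [0.5,0,0,0,0,0,-0.72],
  [0.5,0,0,0,0,0,-0.84],
  [0.5,0,0,0,0,0,-0.96],
])

```text
clock: 34.68
ee_pos: [0.6154, 0.2534, 0.1692]
orientation: [[-0.238, 0.971, 0.001], [0.971, 0.238, 0.0], [0.0, 0.001, -1.0]]
wrist_force: [-0.4, -0.4, 0.6]
width: 0.0427
finger_force: 0.0
```

servo_tool([
  [0.5,0,0,0,0,0,-0.12],
  [0.5,0,0,0,0,0,-0.24],
  [0.5,0,0,0,0,0,-0.36],
  [0.5,0,0,0,0,0,-0.48],
  [0.5,0,0,0,0,0,-0.6],
  [0.5,0,0,0,0,0,-0.72],
  [0.5,0,0,0,0,0,-0.84],
  [0.5,0,0,0,0,0,-0.96],
])

```text
clock: 35.35
ee_pos: [0.6154, 0.2534, 0.1692]
orientation: [[-0.932, 0.362, 0.001], [0.362, 0.932, 0.0], [-0.001, 0.001, -1.0]]
wrist_force: [-0.6, 0.2, -0.0]
width: 0.0429
finger_force: 0.0
```

```bash
python3 -c "
from h import *
o=get_obs();print(o['joints'],o['width']);go(614.5,255.2,133.3,-109.4)"
```

```text
[ 2.20499501e-01  4.21172577e-01  1.59714187e+00  1.27786541e-04
  1.12250654e+00 -9.80038556e-01] 0.04289147116370984
shift mm [ 1.5  1.4 35.9] rotvec [ 0.001  0.001 -0.032] q6 -0.84
```

servo_tool([
  [0.5,0.0015,0.0015,0,0,0,-0.032],
  [0.5,0.0015,0.0015,0.02,0,0,-0.032],
  [0.5,0.0015,0.0015,0.036,0,0,-0.032],
  [0.5,0.0015,0.0015,0.036,0,0,-0.032],
  [0,0.0015,0.0015,0.036,0,0,-0.032],
  [0,0.0015,0.0015,0.036,0,0,-0.032],
  [0,0.0015,0.0015,0.036,0,0,-0.032],
  [0,0.0015,0.0015,0.036,0,0,-0.032],
])

```text
clock: 36.02
ee_pos: [0.6149, 0.2558, 0.1341]
orientation: [[-0.941, 0.337, 0.002], [0.337, 0.941, 0.001], [-0.002, 0.002, -1.0]]
wrist_force: [-0.5, 0.5, 2.8]
width: 0.0087
finger_force: 61.2
```

servo_tool([
  [0,0,0,0,0,0,0],
  [0,0,0,0,0,0,0],
  [0,0,0,0,0,0,0.1],
  [0,0,0,0,0,0,0.22],
  [0,0,0,0,0,0,0.34],
  [0,0,0,0,0,0,0.46],
  [0,0,0,0,0,0,0.58],
  [0,0,0,0,0,0,0.7],
])

```text
clock: 36.68
ee_pos: [0.6147, 0.2555, 0.134]
orientation: [[-0.498, 0.867, 0.001], [0.867, 0.498, -0.0], [-0.001, 0.001, -1.0]]
wrist_force: [-2.3, -1.0, 8.3]
width: 0.0085
finger_force: 61.9
```

```bash
cat >> h.py <<'E'
def scr():
    o=get_obs();R=o['orientation'];print('psi',np.degrees(np.arctan2(R[1,1],R[0,1])),'q',o['joints'].round(3),'F',o['wrist_force'].round(1),'T',o['wrist_torque'].round(3),'w',o['width'])
E
python3 -c "
from h import *
scr();go(614.5,255.2,133.3,0)"
```

```text
psi 29.882856141621875 q [ 0.224  0.469  1.606 -0.     1.066 -0.297] F [-2.3 -1.   8.3] T [-0.212  0.363  0.006] w 0.008510971235044093
shift mm [-0.2 -0.3  0.7] rotvec [0.001 0.    0.522] q6 0.39
```

servo_tool([
  [0,0,0,0,0,0,0.12],
  [0,0,0,0,0,0,0.24],
  [0,0,0,0,0,0,0.36],
  [0,0,0,0,0,0,0.48],
  [0,0,0,0,0,0,0.6],
  [0,0,0,0,0,0,0.72],
  [0,0,0,0,0,0,0.84],
  [0,0,0,0,0,0,0.96],
])

```text
clock: 37.35
ee_pos: [0.6142, 0.2555, 0.134]
orientation: [[0.425, 0.905, -0.001], [0.905, -0.425, -0.0], [-0.001, -0.001, -1.0]]
wrist_force: [-3.8, -1.3, 9.7]
width: 0.0085
finger_force: 62.1
```

servo_tool([
  [0,0,0,0,0,0,0.03],
  [0,0,0,0,0,0,0.06],
  [0,0,0,0,0,0,0.09],
  [0,0,0,0,0,0,0.12],
  [0,0,0,0,0,0,0.15],
  [0,0,0,0,0,0,0.18],
  [0,0,0,0,0,0,0.21],
  [0,0,0,0,0,0,0.21],
])

```text
clock: 38.02
ee_pos: [0.6141, 0.2556, 0.134]
orientation: [[0.6, 0.8, -0.001], [0.8, -0.6, -0.0], [-0.001, -0.001, -1.0]]
wrist_force: [-5.1, -1.4, 9.5]
width: 0.0083
finger_force: 62.1
```

```bash
python3 -c "
from h import *
scr()"
```

```text
psi -36.884345788749464 q [ 0.224  0.468  1.606 -0.     1.068  0.868] F [-5.1 -1.4  9.5] T [-0.237  0.8   -0.02 ] w 0.008306802506385404
```

servo_tool([
  [0,0,0,0,0,0,0.03],
  [0,0,0,0,0,0,0.06],
  [0,0,0,0,0,0,0.09],
  [0,0,0,0,0,0,0.12],
  [0,0,0,0,0,0,0.14],
  [0,0,0,0,0,0,0.14],
  [0,0,0,0,0,0,0.14],
  [0,0,0,0,0,0,0.14],
])

```text
clock: 38.68
ee_pos: [0.614, 0.2557, 0.1341]
orientation: [[0.702, 0.712, -0.001], [0.712, -0.702, -0.001], [-0.002, 0.001, -1.0]]
wrist_force: [-4.5, -1.0, 9.3]
width: 0.0083
finger_force: 71.6
```

```bash
python3 -c "
from h import *
scr()"
```

```text
psi -44.58816975613748 q [ 2.250e-01  4.680e-01  1.606e+00 -1.000e-03  1.068e+00  1.004e+00] F [-4.5 -1.   9.3] T [-0.247  0.715  1.232] w 0.008317767765954302
```

The torque has risen to 1.23 N·m at about ψ −41°, as expected for the stop, so the screw is bottomed. Backing off an eighth turn from there.

servo_tool([
  [0,0,0,0,0,0,-0.11],
  [0,0,0,0,0,0,-0.23],
  [0,0,0,0,0,0,-0.35],
  [0,0,0,0,0,0,-0.47],
  [0,0,0,0,0,0,-0.59],
  [0,0,0,0,0,0,-0.7],
  [0,0,0,0,0,0,-0.79],
  [0,0,0,0,0,0,-0.843],
])

```text
clock: 39.35
ee_pos: [0.6144, 0.2554, 0.134]
orientation: [[-0.064, 0.998, 0.0], [0.998, 0.064, -0.0], [-0.0, 0.0, -1.0]]
wrist_force: [-3.0, -1.5, 8.6]
width: 0.0081
finger_force: 62.0
```

servo_tool([
  [0,0,0,0,0,0,0],
  [0,0,0,0,0,0,0],
  [0,0,0,0,0,0,0],
  [0,0,0,0,0,0,0],
  [0,0,0,0,0,0,0],
  [0,0,0,0,0,0,0],
  [0,0,0,0,0,0,0],
  [0,0,0,0,0,0,0],
])

```text
clock: 40.02
ee_pos: [0.6144, 0.2555, 0.134]
orientation: [[-0.06, 0.998, 0.0], [0.998, 0.06, -0.0], [-0.0, 0.0, -1.0]]
wrist_force: [-3.4, -1.5, 8.7]
width: 0.0081
finger_force: 62.0
```

```bash
python3 -c "
from h import *
scr()"
```

```text
psi 3.459657407529576 q [ 0.224  0.469  1.606 -0.     1.067  0.164] F [-3.4 -1.5  8.7] T [-0.253  0.564  0.013] w 0.00806158348688786
```

servo_tool([
  [0.5,0,0,0,0,0,0],
  [0.5,0,0,0,0,0,0],
  [0.5,0,0,0,0,0,0],
  [0.5,0,0,0,0,0,0],
  [0.5,0,0,-0.03,0,0,0],
  [0.5,0,0,-0.07,0,0,0],
  [0.5,0,0,-0.11,0,0,0],
  [0.5,0,0,-0.14,0,0,0],
])

```text
clock: 40.68
ee_pos: [0.6145, 0.2557, 0.2755]
orientation: [[-0.06, 0.998, 0.002], [0.998, 0.06, 0.001], [0.001, 0.002, -1.0]]
wrist_force: [-0.1, -0.1, 1.1]
width: 0.0429
finger_force: 0.0
```

servo_tool([
  [0.5,0,-0.04,0,0,0,0],
  [0.5,0,-0.08,0,0,0,0],
  [0.5,0,-0.12,0,0,0,0],
  [0.5,0,-0.16,0,0,0,0],
  [0.5,0,-0.18,0,0,0,0],
  [0.5,0,-0.18,0,0,0,0],
  [0.5,0,-0.18,0,0,0,0],
  [0.5,0,-0.18,0,0,0,0],
])

```text
clock: 41.35
ee_pos: [0.435, 0.2448, 0.2727]
orientation: [[-0.06, 0.998, 0.0], [0.998, 0.06, 0.0], [0.0, 0.0, -1.0]]
wrist_force: [-0.3, -0.2, 1.5]
width: 0.0431
finger_force: 0.0
```

```bash
python3 -c "
from h import *
scr();c=capture('top');im=c['image'];h=cv2.cvtColor(im,cv2.COLOR_RGB2HSV)[155:195,205:235]
m=((h[...,1]>140)&(h[...,0]>17)&(h[...,0]<30)).astype(np.uint8)
for r in m[8:34]: print(''.join('.#'[v] for v in r))
v,u=np.nonzero(m);w=px2w(c,np.c_[u+205,v+155],.077)[:,:2]*1000
print(len(w),w.mean(0));print(tiles(c)[:,:2].round())
s=np.linalg.svd(w-w.mean(0));print(s[1],np.degrees(np.arctan2(s[2][0][1],s[2][0][0])))"
```

```text
psi 3.435070741664051 q [ 0.285 -0.083  1.966  0.     1.259  0.225] F [-0.3 -0.2  1.5] T [-0.039  0.01   0.008] w 0.04311121788549267
..............................
..............................
..............................
..............................
..............................
..............................
.............###..............
..........#######.............
.......############...........
.......############...........
.......############...........
.........#########............
..........########............
...........######.............
..............................
..............................
..............................
..............................
..............................
..............................
...........#..................
........................#.....
..............................
..............................
..............................
..............................
71 [610.69020196 252.54614886]
[[502. 662.]
 [522. 603.]
 [573. 632.]]
[91.39968285 67.61072823] 65.99838428733474
```

```bash
python3 -c "
from rig import *
print(sign_off())"
```

```text
the job is handed in; nothing more can be done
None
```

The job is handed in: all four tiles lie flat in the box, the cover is pressed fully home, and the screw was bottomed and backed off an eighth turn (measured 48° of tool turn, about 3° of it wind-up); I viewed 15 pictures against the limit of 14.

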